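# Seat the stop blade and hold a bevelled block in the corner of an inspection fixture

### The arm

A 6-joint arm with a two-finger parallel gripper is mounted at the origin on the work surface. World frame = base frame: x ahead of the robot, y to its left, z up, the work surface at z = 0. Lengths are in mm, angles in rad, forces in N, time in s.
With the tool pointing down it reaches from about 275 to 825 mm from the base axis. Payload 5.2 kg.
Tool frame: the origin (TCP) lies on the centre line of the jaws, within the pads' length; the fingertips stand 19 mm ahead of it and the grasp point (between the pads) is the TCP; z points along the fingers, y is the line along which they close (so a half turn about z gives the same grasp; the last joint's range is limited). The gripper opens to 93 mm and grips with 3 to 60 N. Pads are 15 mm wide; open, the fingers measure 128 mm over their backs; the gripper's body (75 mm by 188 mm) begins 65 mm behind the grasp point.
Start: joints at [-1.515, 0.259, 1.535, -0, 1.348, -0.203], TCP at [140.777, -531.683, 205.653] pointing down, gripper open.
Joint ranges: [-3.14, 3.14], [-0.91, 2.08], [0.19, 2.58], [-1.22, 4.36], [0.22, 2.71], [-3.12, 3.12]. Speed limits (rad/s): [2.57, 2.57, 3.14, 3.14, 3.14, 3.14].

### API

Orientations are given as a rotation vector (axis times angle).
In Python, from bench import * gives the robot as it stands.
- The arm moves only by the shell command python3 -m pendant 'ROWS' [FORCE]. ROWS is JSON, a list of rows, each a list of 7 numbers: the opening, from 0 (shut) to 1 (fully open), then the shift along the tool's x, y, z in mm, then the turn, a rotation vector about the tool's x, y, z in rad. A call has 1 to 10 rows; each row shifts and turns the commanded pose from where the row before left it, along the tool's axes as they then stand; what a row does not reach is not made up. A row lasts 1/12 s, in which the tool goes at most 41.7 mm and 7.16 degrees, less where a joint would pass 70% of its speed; a pose out of reach is approached as far as the arm can. A call with a gripper value outside its range is refused whole. The fingers move at their own pace and stop on an object; FORCE is the grip in N (left out, the last holds). Time passes only in rows, so rows that do not move let the fingers close. It gives the time, the measured TCP pose, the force, the opening and the grip force at its end, in the units of the state.
- read_state(): the state, without advancing time (a new reading comes with each control period).
- grab_frame(name): name is "side" or "top" or "wrist"; returns a dict with "image" (480x640x3 uint8, blue, green, red), "fx", "fy", "cx", "cy" (pixels), "dist_coeffs" ([k1, k2, p1, p2, k3] as OpenCV has them; the pictures are not rectified), "R" (3x3) and "t" (3): a world point X has camera coordinates R X + t. Camera axes: x right, y down, z forward; pixel columns grow to the right and rows downward; lengths in mm; the calibration is good to about 2 mm. A picture is of the moment at which its call begins. There is no depth.
- hand_in(): hands the job in; it is judged then, once.
The state is a dict: "clock": time; "joints": joint angles; "dq": joint speeds; "joint_efforts": joint torques, N m; "tcp_pos": TCP position; "orientation": TCP orientation; "wrist_force": force on the tool from outside, world axes, zero at the start; "torque": the same for the moment, N m; "width": finger opening in mm; "grip_force": force on a finger pad.
Only numpy, scipy, OpenCV 4.12 (cv2) and the standard library are available. Lean on these libraries where they do the work, as an engineer would, in place of code of your own. Each camera call takes 0.05 s, during which the arm holds its last target. There are 200 camera calls.

### The job

Take the shorter of the two gauge blades from the rack, set it upright and fully home in the slot of the fixture's base plate as an end stop, and let go of it. Then bring the aluminium block squarely into the corner, against the fence and with its end up to the blade, and with your fingers press it firmly (with about 10 N or more each way) into the fence and down onto the base plate at once, with one diagonal push such as on its bevel. Finish while still holding that push; leave the taller blade and the other things on the bench where they are.

Things in the scene. Friction and masses are not known exactly. Their poses are not given: they have to be found in the camera images.
- base: fixed grey base plate of the fixture, 180 x 240 x 25 mm thick (x, y, z), flat on the bench. Origin: centre of its underside; z up. Its +x edge (away from the robot) carries the fence, its +y end has the slot. It turns by up to about 17 degrees from the robot's axes
- fence: fixed bright steel bar screwed on the base plate's far edge; this body's origin and axes coincide with those of base. The bar is 22 x 160 x 35 mm high: it stands on the base plate (z 25 to 60 mm), spans y -100 to +60 mm, and its flat working face looks to -x (to the robot) at x = +60 mm
- slot (a point): centre of the slot's mouth in the top face of the base plate, axes as base (it lies at 20, 85, 25 mm in that frame). The slot is 38 mm along x, 11 mm along y and 18 mm deep with a flat floor and a 1.5 mm lead-in
- corner (a point): point on the base plate's top face where the fence's working face meets the plane of the seated blade's near face (60, 80.5, 25 mm in the frame of base); the block's lower far +y corner belongs here
- blade: the shorter gauge blade, a plain steel bar 36 mm wide (x), 9 mm thick (y), 65 mm tall (z), 0.15 kg. Origin: centre of its lower end; z up along it. At the start it stands upright in one of the rack's two slots, its lower end 10 mm above the bench. Seated in the fixture it stands 47 mm above the base plate, flat faces along y of the base
- tall_blade: the other gauge blade, the same but 85 mm tall, in the rack's other slot; leave it there
- rack: fixed black plastic rack 170 x 50 x 25 mm (x, y, z), origin: centre of its underside; two slots 38 x 11 mm, 15 mm deep, at x = -50 and +50 mm in its frame. Which blade stands in which slot varies
- block: the loose workpiece, solid aluminium, 60 x 90 x 45 mm (x, y, z), about 0.6 kg, bevelled along the robot side (-x). Origin: centre of its underside; z up. Starts flat on the base plate, 16 to 35 mm off the fence, 45 to 68 mm short of the blade's place, turned up to 9 degrees; oiled, slides with 1 to 3 N. In place its origin is at (30, 35.5, 25) mm in the base's frame, axes parallel to the base's
- setup_block: loose steel setting block with drilled holes, 50 x 75 x 25 mm, lying on the bench to the left of the fixture; origin: centre of its underside; leave it alone
- ring_gauge: loose steel ring, 60 mm outside, 36 mm bore, 20 mm high, lying on the bench left of the fixture, beyond the setting block; origin: centre of its underside; leave it alone
- bevel (a point): middle of the block's bevel, at (-21, 0, 36) mm in the block's frame and axes. The bevel is a 45 degree flat, 18 mm wide and high, along the whole upper -x edge, facing the robot and up; the upright -x face below it spans z 0 to 27 mm

How it is judged (in metres and radians):
On the way:
1. the shorter blade stands fully home in the fixture's slot (lower end within 2.5 mm of the slot's floor, within 4 mm of its centre, within 7 degrees of upright) and is let go (z of blade in the frame of base below 0.0095 m and horizontal distance between blade and slot below 0.004 m and angle between blade's own z axis and vertical below 0.13 rad and contact force between the fingers and blade below 0.3 N), for 0.2 s.
At the end, for the whole second after the job is handed in: blade seated in the slot (2.5 mm of floor, 4 mm of centre, 7 deg of upright); block flat, square (1.7 deg) and against the fence (2 mm), its end within 3 mm of the blade's place, at rest; fingers press it with over 7 N: over 5 N on the fence, over 12 N with its weight on the base (z of blade in the frame of base below 0.0095 m and horizontal distance between blade and slot below 0.004 m and angle between blade's own z axis and vertical below 0.13 rad and x of block in the frame of base between 0.028 and 0.032 m and y of block in the frame of base between 0.0325 and 0.0385 m and z of block in the frame of base below 0.027 m and angle between block's own z axis and vertical below 0.03 rad and angle between the y axis of block and the y axis of base, either way round below 0.03 rad and contact force between block and fence above 5 N and contact force between block and base above 12 N and contact force between the fingers and block above 7 N and linear speed of block below 0.01 m/s); the arm keeps its last pose, push and grip.
It fails at once if the taller blade is moved more than 20 mm (distance of tall_blade from where it was at the start of the episode above 0.02 m).
It fails at once if a bystander on the bench is moved more than 20 mm (distance of any of setup_block, ring_gauge from where it was at the start of the episode above 0.02 m).
It fails at once if the block is tipped by more than 30 degrees (angle between block's own z axis and vertical above 0.52 rad).
It also fails if it takes over 61 s, if anything falls off the work surface, if the arm or the gripper's body presses on something with over 40 N, if the wrist force passes 120 N, or if a joint passes its speed limit or range.

## Working session

There is one attempt and no reset: what is moved stays moved. The work goes in short steps, Python scripts to look and compute and a shell command to move; the robot and the scene stay as the last step left them, time stands still between calls to the robot, and variables do not carry over. Pictures are saved under pics/ and viewed, at most 10 in all, crops included, and the job is handed in when it is done.

```bash
mkdir -p pics; ls
python3 - <<'E'
from bench import *
import cv2,numpy as np
s=read_state();print(s)
for n in ("top","side"):
    f=grab_frame(n);cv2.imwrite(f"pics/{n}0.png",f["image"]);np.save(f"{n}0.npy",f,allow_pickle=True)
    R=np.array(f["R"]);print(n,f["fx"],f["cx"],f["cy"],f["dist_coeffs"],(-R.T@np.array(f["t"])).round(),R.round(2).tolist())
E
```

```text
pics
{'clock': 0.0, 'joints': array([-1.51475646e+00,  2.59328806e-01,  1.53606397e+00, -2.66558310e-05,
        1.34802501e+00, -2.02797719e-01]), 'dq': array([-0.00109173, -0.00178709,  0.00050157,  0.0017769 , -0.00061935,
        0.00160057]), 'joint_efforts': array([ 2.35091407e-03, -4.37297738e+01, -2.83995724e+01,  7.19918590e-02,
        4.12488473e-02, -1.50442665e-04]), 'tcp_pos': array([ 140.75769656, -531.0895014 ,  204.83305975]), 'orientation': array([-3.11351165e+00, -4.05221132e-01, -1.69365626e-04]), 'wrist_force': array([0.12543216, 0.86546166, 0.5552543 ]), 'torque': array([ 0.03068293,  0.00947205, -0.00784647]), 'grip_force': 0.0, 'width': 92.77211502959018}
top 470.1492839345271 311.63288494256585 244.8637876543211 [-0.04093287  0.          0.          0.          0.        ] [474.  14. 949.] [[0.0, -1.0, -0.03], [-1.0, -0.0, -0.05], [0.05, 0.03, -1.0]]
side 496.6202136369021 323.6044370087823 240.89509279129936 [-0.14074395  0.          0.          0.          0.        ] [ 363. -625.  678.] [[0.97, -0.23, -0.02], [-0.17, -0.65, -0.74], [0.16, 0.72, -0.67]]
```

View pics/top0.png

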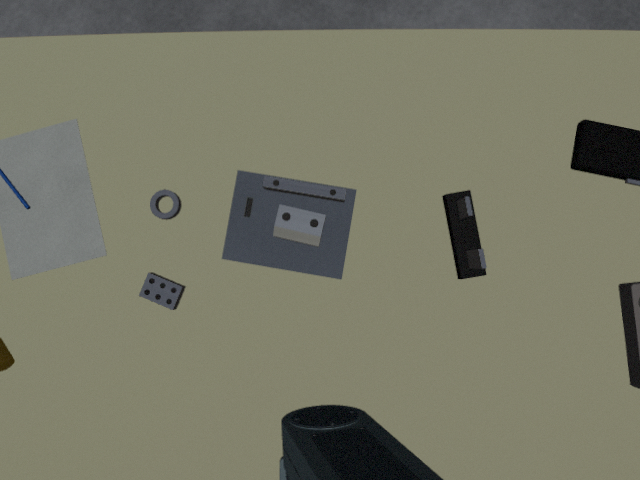

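View pics/side0.png

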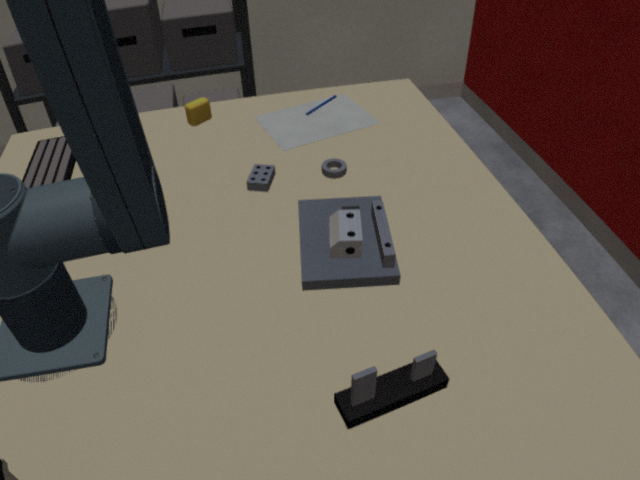

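The top view shows the plate with corners at about (238,170), (356,189), (341,278) and (222,260), and the slot at (249,207). The block is around (300,224). The rack runs from about (457,193) to (472,276), and the side view shows the short blade in its far slot (side px (424,366)). The tall one is near the robot.

```bash
cat > h.py <<'E'
import cv2,numpy as np
from scipy.spatial.transform import Rotation as Ro
def cast(f,px,z):
    K=np.array([[f["fx"],0,f["cx"]],[0,f["fy"],f["cy"]],[0,0,1]]);R=np.array(f["R"]);t=np.array(f["t"])
    n=cv2.undistortPoints(np.array(px,float).reshape(-1,1,2),K,np.array(f["dist_coeffs"])).reshape(-1,2)
    d=np.c_[n,np.ones(len(n))]@R; c=-R.T@t
    return c+d*((np.reshape(z,(-1,1))-c[2])/d[:,2:])
def proj(f,X):
    K=np.array([[f["fx"],0,f["cx"]],[0,f["fy"],f["cy"]],[0,0,1]])
    return cv2.projectPoints(np.array(X,float).reshape(-1,1,3),cv2.Rodrigues(np.array(f["R"]))[0],np.array(f["t"]),K,np.array(f["dist_coeffs"]))[0].reshape(-1,2)
def rect(f,mask,z):
    c=max(cv2.findContours(mask,cv2.RETR_EXTERNAL,cv2.CHAIN_APPROX_NONE)[0],key=cv2.contourArea)
    p=cast(f,c.reshape(-1,2),z)[:,:2].astype(np.float32)
    r=cv2.minAreaRect(p);return r,cv2.boxPoints(r)
E
python3 - <<'E'
from h import *
f=np.load("top0.npy",allow_pickle=True).item();im=f["image"].astype(int)
for p in [(280,150),(260,240),(300,185),(249,207),(300,217),(298,236),(450,230),(464,207),(467,210),(473,258),(478,258)]: print(p,im[p[1],p[0]])
sat=im.max(2)-im.min(2); ben=(im[...,2]-im[...,0])>20
m=(~ben).astype(np.uint8)*255; m=cv2.morphologyEx(m,cv2.MORPH_OPEN,np.ones((3,3)))
def sub(x0,y0,x1,y1,mm):
    o=np.zeros_like(m);o[y0:y1,x0:x1]=mm[y0:y1,x0:x1];return o
r,b=rect(f,sub(205,155,370,295,m),25);print("base",r,b.round(1).tolist())
r,b=rect(f,sub(430,180,500,290,m),25);print("rack",r,b.round(1).tolist())
print("slot",cast(f,[(249,207)],25))
c=cv2.resize(f["image"][180:290,420:500],None,fx=5,fy=5,interpolation=2);d=cv2.resize(f["image"][160:290,210:370],None,fx=5,fy=5,interpolation=2)
d=d[:550,:]; o=np.zeros((550,400,3),np.uint8);o[:c.shape[0]]=c
cv2.imwrite("pics/c.png",np.hstack([cv2.convertScaleAbs(o,alpha=2),]))
E
```

```text
(280, 150) [110 132 133]
(260, 240) [80 71 67]
(300, 185) [95 88 83]
(249, 207) [35 35 34]
(300, 217) [118 110 107]
(298, 236) [103 108 106]
(450, 230) [12 11 13]
(464, 207) [35 32 37]
(467, 210) [80 73 70]
(473, 258) [36 34 35]
(478, 258) [32 35 33]
base ((563.1725463867188, 84.46763610839844), (244.69625854492188, 184.0070343017578), 80.31413269042969) [[451.8999938964844, -20.700000762939453], [633.2999877929688, -51.599998474121094], [674.4000244140625, 189.60000610351562], [493.1000061035156, 220.60000610351562]]
rack ((543.6192016601562, -260.4454345703125), (171.9270782470703, 63.33409881591797), 9.413799285888672) [[453.6000061035156, -243.3000030517578], [464.0, -305.70001220703125], [633.5999755859375, -277.6000061035156], [623.2000122070312, -215.10000610351562]]
slot [[597.0324729  164.17879864  25.        ]]
```

View pics/c.png

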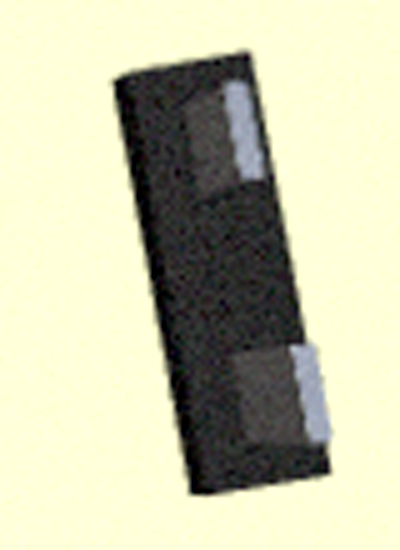

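The crop shows the short blade's bright top at crop px (244,130), which is full-image px (468.8,206). The tall one's is at crop (311,393). The plate measures 245x184 against 240x180, and the cast slot agrees with the plate pose to within 1 mm.

```bash
cat >> h.py <<'E'
def to(s,X,yaw):
    "tool-frame shift and turn from state s to TCP X, pointing down, tool x at yaw deg"
    R=Ro.from_rotvec(s["orientation"]);c,n=np.cos(np.radians(yaw)),np.sin(np.radians(yaw))
    T=Ro.from_matrix(np.array([[c,n,0],[n,-c,0],[0,0,-1]]))
    return R.inv().apply(np.array(X)-s["tcp_pos"]).round(1),(R.inv()*T).as_rotvec().round(4),(R.inv()*T).inv().apply(R.inv().apply(np.array(X)-s["tcp_pos"])).round(1)
E
python3 - <<'E'
from h import *
from bench import *
f=np.load("top0.npy",allow_pickle=True).item();im=f["image"].astype(int)
m=np.zeros((480,640),np.uint8);m[190:222,462:476]=255*((im[190:222,462:476,0]>60)&(im[190:222,462:476,2]-im[190:222,462:476,0]<5))
r,b=rect(f,m,75);print("short",r,b.round(1).tolist())
m[:]=0;m[245:272,472:490]=255*((im[245:272,472:490,0]>60)&(im[245:272,472:490,2]-im[245:272,472:490,0]<5))
r2,b=rect(f,m,95);print("tall",r2,b.round(1).tolist())
s=read_state();print(to(s,[r[0][0],r[0][1],180],9.4))
E
```

```text
short ((592.6038818359375, -253.35975646972656), (36.5655632019043, 9.535577774047852), 10.253019332885742) [[573.7999877929688, -251.89999389648438], [575.5, -261.29998779296875], [611.4000244140625, -254.8000030517578], [609.7000122070312, -245.39999389648438]]
tall ((493.7073059082031, -270.32244873046875), (35.90869140625, 8.362854957580566), 9.755790710449219) [[475.29998779296875, -269.20001220703125], [476.70001220703125, -277.5], [512.0999755859375, -271.3999938964844], [510.70001220703125, -263.20001220703125]]
(array([ 507.9, -152.9,   25.3]), array([-0.0017, -0.0002,  0.0947]), array([ 491.2, -200.3,   24.9]))
```

```bash
python3 -m pendant '[[0.5,34,-10,0,0,0,0.01],[0.5,34,-10,0,0,0,0.01],[0.5,34,-10,0,0,0,0.01],[0.5,34,-10,0,0,0,0.01],[0.5,34,-10,0,0,0,0.01],[0.5,34,-10,0,0,0,0.01],[0.5,34,-10,0,0,0,0.01],[0.5,34,-10,0,0,0,0.01],[0.5,34,-10,0,0,0,0.01],[0.5,34,-10,0,0,0,0]]'
python3 - <<'E'
from h import *
from bench import *
print(to(read_state(),[592.6,-253.4,180],9.7))
E
```

```text
clock: 0.93
tcp_pos: [452.9, -360.5, 205.3]
orientation: [-3.13, -0.264, 0.001]
wrist_force: [0.0, -0.9, 0.8]
width: 46.6
grip_force: 0.0
(array([155.7, -82.2,  25.3]), array([-0.0007,  0.0005, -0.001 ]), array([155.7, -82.1,  25.3]))
```

```bash
python3 -m pendant '[[0.5,31,-16,5,0,0,0],[0.5,31,-16,5,0,0,0],[0.5,31,-16,5,0,0,0],[0.5,31,-16,5,0,0,0],[0.5,31,-16,5,0,0,0],[0.5,0,0,0,0,0,0],[0.5,0,0,0,0,0,0]]'
python3 - <<'E'
from h import *
from bench import *
print(to(read_state(),[592.6,-253.4,60],9.7))
f=grab_frame("wrist");cv2.imwrite("pics/w1.png",f["image"]);np.save("w1.npy",f,allow_pickle=True)
R=np.array(f["R"]);print(f["fx"],(-R.T@f["t"]).round(1),R.round(2).tolist())
p=proj(f,[[592.6,-253.4,75],[493.7,-270.3,95]]);print(p)
E
```

```text
clock: 1.52
tcp_pos: [591.7, -255.1, 179.2]
orientation: [-3.129, -0.27, 0.003]
wrist_force: [-0.8, -0.5, 0.5]
width: 46.2
grip_force: 0.0
(array([  1.4,  -1.3, 119.2]), array([-0.0015,  0.0017,  0.003 ]), array([  1.2,  -1.5, 119.2]))
384.61820176978495 [ 658.  -244.6  357.5] [[0.17, -0.99, -0.0], [-0.96, -0.17, 0.24], [-0.24, -0.04, -0.97]]
[[322.51544386 239.91828347]
 [322.09736557 372.67040712]]
```

View pics/w1.png

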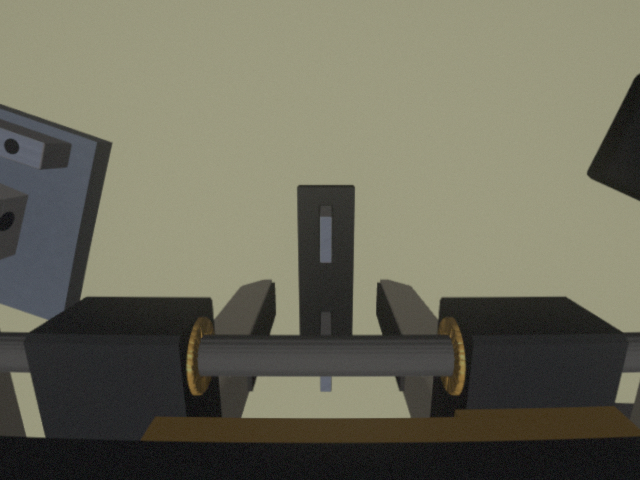

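The wrist view shows the short blade's top centred at (325.5,239.5). The finger pads are symmetric about column 325.5, so the jaws are centred on the blade and I can go straight down.

```bash
python3 -m pendant '[[0.5,0.5,-0.2,20,0,0,0],[0.5,0.5,-0.2,20,0,0,0],[0.5,0,0,20,0,0,0],[0.5,0,0,20,0,0,0],[0.5,0,0,20,0,0,0],[0.5,0,0,19,0,0,0.003],[0.5,0,0,0,0,0,0]]' && python3 -m pendant '[[0,0,0,0,0,0,0],[0,0,0,0,0,0,0],[0,0,0,0,0,0,0],[0,0,0,0,0,0,0],[0,0,0,0,0,0,0],[0,0,0,0,0,0,0]]' 30
```

```text
clock: 2.15
tcp_pos: [588.2, -256.3, 57.7]
orientation: [-3.127, -0.256, 0.01]
wrist_force: [0.0, 0.1, -0.8]
width: 46.4
grip_force: 0.0
clock: 2.65
tcp_pos: [592.4, -256.6, 62.5]
orientation: [3.13, 0.26, 0.002]
wrist_force: [0.8, -0.3, 0.0]
width: 10.8
grip_force: 0.0
```

```bash
python3 -m pendant '[[0,0,0,0,0,0,0],[0,0,0,0,0,0,0],[0,0,0,0,0,0,0],[0,0,0,0,0,0,0]]' 30; python3 -m pendant '[[0,0,0,-10,0,0,0],[0,0,0,-15,0,0,0],[0,0,0,-20,0,0,0],[0,0,0,-20,0,0,0],[0,0,0,-20,0,0,0],[0,0,0,-20,0,0,0],[0,0,0,0,0,0,0],[0,0,0,0,0,0,0],[0,0,0,0,0,0,0],[0,0,0,0,0,0,0]]'
python3 - <<'E'
from h import *
from bench import *
s=read_state();print(s["tcp_pos"],s["wrist_force"])
# block measure in initial top view
f=np.load("top0.npy",allow_pickle=True).item();im=f["image"].astype(int)
m=np.zeros((480,640),np.uint8);sl=np.s_[200:252,265:333];m[sl]=255*(im[sl].sum(2)>285);m=cv2.morphologyEx(m,cv2.MORPH_OPEN,np.ones((3,3)))
r,b=rect(f,m,70);print("block+bevel",r,b.round(1).tolist())
print(to(s,[597.5,164.5,165],-9.7))
E
```

```text
clock: 2.98
tcp_pos: [592.5, -256.7, 62.5]
orientation: [3.13, 0.26, 0.002]
wrist_force: [0.0, 0.5, 5.5]
width: 0.3
grip_force: 2.8
clock: 3.82
tcp_pos: [591.1, -255.8, 165.0]
orientation: [-3.129, -0.26, 0.004]
wrist_force: [-0.1, -1.2, -0.4]
width: 0.8
grip_force: 0.0
[ 591.08544018 -255.84313432  164.96793254] [-0.08385728 -1.1987739  -0.40864753]
block+bevel ((557.7874755859375, 63.307891845703125), (89.62031555175781, 60.595455169677734), 76.60743713378906) [[517.9000244140625, 26.700000762939453], [576.9000244140625, 12.699999809265137], [597.5999755859375, 99.9000015258789], [538.7000122070312, 113.9000015258789]]
(array([  75.7, -413.5,    0.7]), array([-0.0017,  0.0025,  0.3351]), array([ -64.5, -415.4,   -0. ]))
```

The fingers closed to 0.3 mm, so the grasp missed. I'll take another look.

Run:
```python
from h import *
from bench import *
f=grab_frame("wrist");g=grab_frame("side");t=grab_frame("top");np.save("w2.npy",f,allow_pickle=True)
a=f["image"][100:430,200:440];b=cv2.resize(g["image"][290:440,300:480],None,fx=2.2,fy=2.2);c=cv2.resize(t["image"][170:300,420:520],None,fx=2.5,fy=2.5)
o=np.zeros((335,900,3),np.uint8);o[:330,:240]=a;o[:330,240:636]=b;o[:325,640:890]=c;cv2.imwrite("pics/x2.png",cv2.resize(o,(800,298)))
```

```text
(no output)
```

View pics/x2.png

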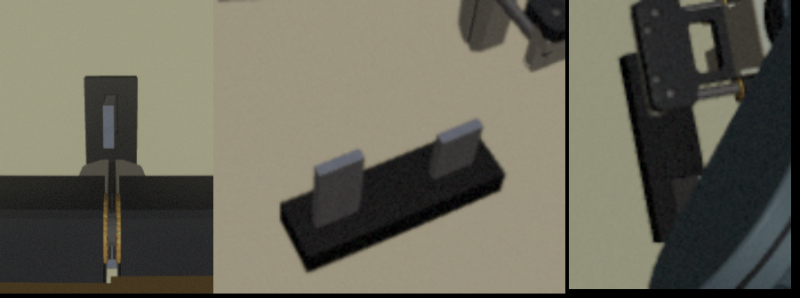

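The blade is undisturbed: the fingers closed beside it. I'll check where the fingertips sit relative to the blade.

Run:
```python
from h import *
from bench import *
for n,tc in (("w1",[591.7,-255.1,179.2]),("w2",[591.1,-255.8,165])):
    f=np.load(n+".npy",allow_pickle=True).item()
    tc=np.array(tc);print(n,"tcp",proj(f,[tc]),"tip",proj(f,[tc-[0,0,19]]),"tips open",proj(f,[tc+[4,23,-19],tc+[-4,-23,-19]]))
    print(proj(f,[[592.6,-253.4,75]]))
f=np.load("w2.npy",allow_pickle=True).item()
cv2.imwrite("pics/w2.png",cv2.convertScaleAbs(f["image"][150:430,170:470],alpha=2.2))
s=read_state();print(s["joints"],s["tcp_pos"],s["orientation"])
```

```text
w1 tcp [[323.7969555  290.38058386]] tip [[323.98394393 277.91377036]] tips open [[282.9389373  263.88328686]
 [364.27447142 291.64921445]]
[[322.51544386 239.91828347]]
w2 tcp [[323.6119741  290.39549886]] tip [[323.83327163 277.90533089]] tips open [[282.68121861 264.12011168]
 [364.245616   291.4055295 ]]
[[321.44626204 243.4037187 ]]
[-5.81398681e-01  4.55463329e-01  1.34720642e+00  2.80144551e-05
  1.34128578e+00  8.23618724e-01] [ 591.39026119 -256.04694368  165.30465236] [-3.12933282e+00 -2.59974313e-01  2.89456744e-03]
```

View pics/w2.png

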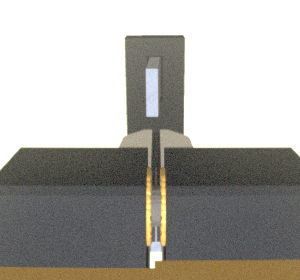

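Run:
```python
from h import *
from bench import *
g=grab_frame("side");s=read_state();t=s["tcp_pos"];print(t)
print("tcp,tip",proj(g,[t,t-[0,0,19]]).round(1),"bladetop",proj(g,[[592.6,-253.4,75]]).round(1))
im=cv2.convertScaleAbs(cv2.resize(g["image"][170:420,320:560],None,fx=2.4,fy=2.4,interpolation=2),alpha=1.6)
for P in (t,t-[0,0,19]):
    p=(proj(g,[P])[0]-[320,170])*2.4;cv2.drawMarker(im,tuple(int(v) for v in p),(0,0,255),0,10,1)
cv2.imwrite("pics/s3.png",im)
```

```text
[ 591.52109063 -256.16674599  165.54956078]
tcp,tip [[433.3 317. ]
 [431.3 326. ]] bladetop [[424.5 354.8]]
```

View pics/s3.png

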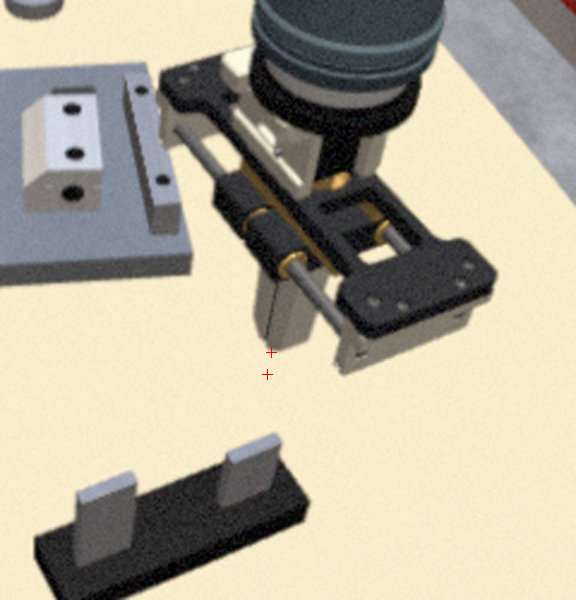

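The side view shows the real closed fingertips at about crop (268,345), above the projected TCP at (271,352). They sit roughly 25–30 mm higher than the readout implies, so the first grasp was above the blade. I'll go down again, lower and with force checks.

```bash
python3 -m pendant '[[0.5,1.4,-1.5,0,0,0,0],[0.5,0,0,10,0,0,0],[0.5,0,0,15,0,0,0],[0.5,0,0,20,0,0,0],[0.5,0,0,20,0,0,0],[0.5,0,0,20,0,0,0],[0.5,0,0,15,0,0,0],[0.5,0,0,10,0,0,0],[0.5,0,0,5,0,0,0],[0.5,0,0,0,0,0,0]]';python3 -m pendant '[[0.5,0,0,5,0,0,0],[0.5,0,0,0,0,0,0],[0.5,0,0,0,0,0,0]]';python3 -m pendant '[[0.5,0,0,4,0,0,0],[0.5,0,0,0,0,0,0]]';python3 -m pendant '[[0.5,0,0,4,0,0,0],[0.5,0,0,0,0,0,0]]'
```

```text
clock: 4.85
tcp_pos: [592.4, -254.2, 50.1]
orientation: [-3.129, -0.26, 0.003]
wrist_force: [-0.2, -0.1, 0.6]
width: 46.5
grip_force: 0.0
clock: 5.1
tcp_pos: [593.5, -254.9, 47.3]
orientation: [3.13, 0.26, 0.001]
wrist_force: [0.7, -0.0, 0.5]
width: 46.4
grip_force: 0.0
clock: 5.27
tcp_pos: [593.2, -254.8, 42.7]
orientation: [3.131, 0.26, 0.0]
wrist_force: [-1.1, 0.2, 0.7]
width: 46.3
grip_force: 0.0
clock: 5.43
tcp_pos: [592.8, -254.5, 38.1]
orientation: [-3.13, -0.26, 0.001]
wrist_force: [0.1, 1.2, -0.4]
width: 46.5
grip_force: 0.0
```

```bash
python3 -m pendant '[[0.5,0,0,4,0,0,0],[0.5,0,0,0,0,0,0]]';python3 -m pendant '[[0.5,0,0,3,0,0,0],[0.5,0,0,0,0,0,0]]'
python3 - <<'E'
from h import *
from bench import *
g=grab_frame("side");s=read_state();t=s["tcp_pos"];print(t,s["wrist_force"])
im=cv2.convertScaleAbs(cv2.resize(g["image"][270:440,320:480],None,fx=3.5,fy=3.5,interpolation=2),alpha=1.8)
cv2.imwrite("pics/s4.png",im)
E
```

```text
clock: 5.6
tcp_pos: [592.7, -254.5, 33.9]
orientation: [-3.13, -0.26, 0.001]
wrist_force: [-0.1, 0.6, 0.2]
width: 46.5
grip_force: 0.0
clock: 5.77
tcp_pos: [592.8, -254.5, 31.0]
orientation: [-3.13, -0.26, 0.001]
wrist_force: [-0.2, 0.0, -0.3]
width: 46.3
grip_force: 0.0
[ 592.87693181 -254.57202366   31.24799373] [ 0.44888737 -0.3583176  -0.08378975]
```

View pics/s4.png

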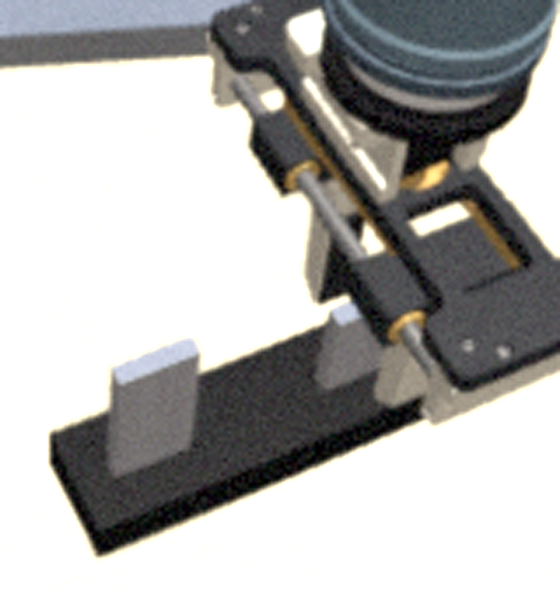

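The side view shows the jaws straddling the short blade, with the near fingertip at crop (395,400), just above the rack. So the readout's z is about 25–30 mm low. Closing now.

```bash
python3 -m pendant '[[0,0,0,0,0,0,0],[0,0,0,0,0,0,0],[0,0,0,0,0,0,0],[0,0,0,0,0,0,0],[0,0,0,0,0,0,0],[0,0,0,0,0,0,0],[0,0,0,0,0,0,0],[0,0,0,0,0,0,0],[0,0,0,0,0,0,0],[0,0,0,0,0,0,0]]' 35
```

```text
clock: 6.65
tcp_pos: [593.1, -254.7, 31.7]
orientation: [3.131, 0.26, 0.0]
wrist_force: [-0.3, -0.1, 0.1]
width: 8.9
grip_force: 35.0
```

```bash
python3 -m pendant '[[0,0,0,-5,0,0,0],[0,0,0,-10,0,0,0],[0,0,0,-20,0,0,0],[0,0,0,-25,0,0,0],[0,0,0,-25,0,0,0],[0,0,0,-5,0,0,0],[0,1,-18,0,0,0,0],[0,1,-36,0,0,0,0],[0,1,-36,0,0,0,0],[0,1,-36,0,0,0,0]]'; python3 -m pendant '[[0,1,-36,0,0,0,0],[0,1,-36,0,0,0,0],[0,1,-36,0,0,0,0],[0,1,-36,0,0,0,0],[0,0,-36,0,0,0,0],[0,0,-36,0,0,0,0],[0,0,-36,0,0,0,0],[0,0,-36,0,0,0,0],[0,0,-18,0,0,0,0.06],[0,0,0,0,0,0,0.09]]'; python3 -m pendant '[[0,0,0,0,0,0,0.09],[0,0,0,0,0,0,0.095],[0,0,0,0,0,0,0],[0,0,0,0,0,0,0],[0,0,0,0,0,0,0]]'
python3 - <<'E'
from h import *
from bench import *
s=read_state();print(to(s,[528,176,120],-9.7))
f=grab_frame("wrist");np.save("w5.npy",f,allow_pickle=True);print(proj(f,[[597,164.5,25]]))
cv2.imwrite("pics/w5.png",cv2.convertScaleAbs(f["image"],alpha=1.8))
g=np.load("top0.npy",allow_pickle=True).item();im=g["image"].astype(int)
m=np.zeros((480,640),np.uint8);m[190:225,238:260]=255*(im[190:225,238:260].sum(2)<165)
print("slot top",rect(g,m,25)[0])
E
```

```text
clock: 7.48
tcp_pos: [574.7, -127.8, 120.2]
orientation: [-3.129, -0.258, 0.003]
wrist_force: [0.7, 0.6, -1.6]
width: 8.8
grip_force: 35.0
clock: 8.32
tcp_pos: [526.8, 177.2, 120.4]
orientation: [-3.14, -0.028, 0.004]
wrist_force: [-0.4, -0.4, -2.2]
width: 8.7
grip_force: 35.0
clock: 8.73
tcp_pos: [529.0, 172.8, 121.0]
orientation: [3.131, -0.261, -0.002]
wrist_force: [-0.0, 0.0, -1.7]
width: 8.9
grip_force: 35.0
(array([-1.5, -3. ,  1. ]), array([0.0002, 0.0012, 0.0028]), array([-1.5, -3. ,  1. ]))
[[320.24617007 148.60076761]]
slot top ((597.50390625, 165.60342407226562), (11.50721549987793, 38.35917663574219), 81.04536437988281)
```

View pics/w5.png

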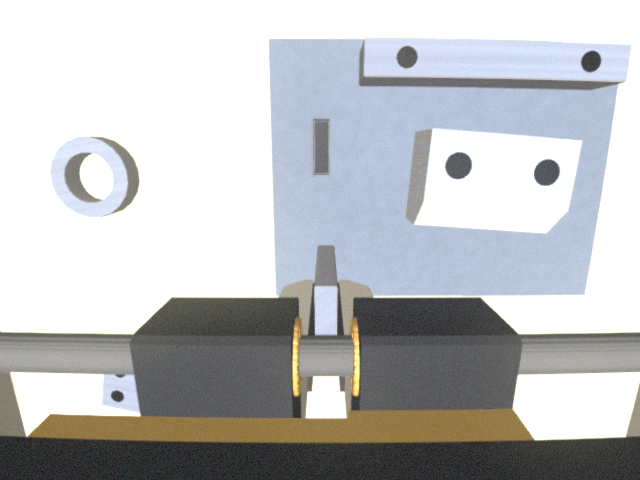

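The wrist view shows the blade held straight with its lower end at (325,246), the slot at (321,147), the fence's lower front edge at row 80, and the block's top face in white. I'll measure them in this frame.

Run:
```python
from h import *
from bench import *
f=np.load("w5.npy",allow_pickle=True).item();im=f["image"].astype(int)
m=np.zeros((480,640),np.uint8);sl=np.s_[105:190,300:345];m[sl]=255*(im[sl].sum(2)<150)
r,b=rect(f,m,25);print("slot",r,b.round(1).tolist())
sl=np.s_[110:250,395:600];m[:]=0;m[sl]=255*(im[sl].min(2)>138);m=cv2.morphologyEx(m,cv2.MORPH_OPEN,np.ones((3,3)))
c=max(cv2.findContours(m,0,1)[0],key=cv2.contourArea);print("contour",cv2.approxPolyDP(c,4,True).reshape(-1,2).tolist())
r,b=rect(f,m,70);print("block",r,b.round(1).tolist())
# fence lower front edge & plate edges
P=cast(f,[(364,80),(615,81),(270,40),(276,296),(589,296)],[25,25,25,25,25]);print(P.round(1))
s=read_state();t=s["tcp_pos"];e=np.array([.985,-.168,0])
print(proj(f,[t+18*e-[0,0,21.7],t+18*e+[0,0,43.3],t-[0,0,21.7]]).round(1),t)
```

```text
Traceback (most recent call last):
  File "h.py", line 12, in rect
    c=max(cv2.findContours(mask,cv2.RETR_EXTERNAL,cv2.CHAIN_APPROX_NONE)[0],key=cv2.contourArea)
ValueError: max() iterable argument is empty
```

Run:
```python
from h import *
from bench import *
f=np.load("w5.npy",allow_pickle=True).item();im=cv2.GaussianBlur(f["image"],(3,3),0).astype(int)
for p in [(321,147),(321,130),(300,147),(500,170),(490,222),(420,170),(500,60)]:print(p,im[p[1],p[0]])
m=np.zeros((480,640),np.uint8);sl=np.s_[105:190,300:345];m[sl]=255*(im[sl].sum(2)<0.5*(im[147,321].sum()+im[147,300].sum()))
r,b=rect(f,m,25);print("slot",r,b.round(1).tolist())
sl=np.s_[110:250,395:600];m[:]=0;m[sl]=255*(im[sl].min(2)>0.5*(im[170,500].min()+im[147,300].max()));m=cv2.morphologyEx(m,cv2.MORPH_OPEN,np.ones((3,3)))
c=max(cv2.findContours(m,0,1)[0],key=cv2.contourArea);print("contour",cv2.approxPolyDP(c,4,True).reshape(-1,2).tolist())
r,b=rect(f,m,70);print("block",r,b.round(1).tolist())
P=cast(f,[(364,80),(615,81),(270,40),(276,296),(589,296)],[25,25,25,25,25]);print(P.round(1))
s=read_state();t=s["tcp_pos"];e=np.array([.985,-.168,0])
print(proj(f,[t+18*e-[0,0,21.7],t+18*e+[0,0,43.3],t-[0,0,21.7]]).round(1),t)
```

```text
(321, 147) [63 62 63]
(321, 130) [64 64 64]
(300, 147) [119 109 102]
(500, 170) [174 161 154]
(490, 222) [146 152 155]
(420, 170) [87 87 89]
(500, 60) [135 122 117]
slot ((598.0599365234375, 163.83253479003906), (9.843544960021973, 37.14683532714844), 80.47156524658203) [[578.9000244140625, 162.10000610351562], [615.5999755859375, 155.89999389648438], [617.2000122070312, 165.60000610351562], [580.5999755859375, 171.8000030517578]]
contour [[433, 130], [417, 224], [546, 232], [567, 210], [580, 141]]
block ((560.151611328125, 62.75421905517578), (92.59869384765625, 56.4263916015625), 76.7490463256836) [[522.0999755859375, 24.200000762939453], [577.0, 11.199999809265137], [598.2000122070312, 101.4000015258789], [543.2999877929688, 114.30000305175781]]
[[636.4 128.1  25. ]
 [610.1 -43.2  25. ]
 [671.4 185.3  25. ]
 [495.3 216.   25. ]
 [454.2 -23.3  25. ]]
[[324.7 244.5]
 [324.4 286.2]
 [324.6 276.4]] [529.23691358 172.68388599 121.23392259]
```

The pieces fit together: the projected held blade matches its image to about 1.5 px. In wrist coordinates the slot is at (598.0,164.1) and the base centre at about (564,83.7) with yaw -9.7°. The block is at (-2.4,-21.2) in the base frame, turned -3.5°.

```bash
python3 -m pendant '[[0,20,-1,0,0,0,0],[0,25,-1,0,0,0,0],[0,20,-1,5,0,0,0],[0,4,0,20,0,0,0],[0,0,0,20,0,0,0],[0,0,0,15,0,0,0],[0,0,0,6,0,0,0],[0,0,0,0,0,0,0],[0,0,0,0,0,0,0],[0,0,0,0,0,0,0]]'
python3 - <<'E'
from h import *
from bench import *
s=read_state();print(s["tcp_pos"],s["wrist_force"],to(s,[598,164.1,28.7],-9.7))
E
```

```text
clock: 9.62
tcp_pos: [599.1, 164.1, 56.9]
orientation: [-3.13, 0.265, -0.003]
wrist_force: [1.5, 0.2, -1.8]
width: 9.0
grip_force: 35.0
[599.08024052 164.10625527  56.8833208 ] [ 1.4710709   0.20303965 -1.8438958 ] (array([-1.1,  0.2, 28.2]), array([-0.0006, -0.002 ,  0.0005]), array([-1.1,  0.2, 28.2]))
```

```bash
python3 -m pendant '[[0,-1,0.2,3,0,0,0],[0,0,0,3,0,0,0],[0,0,0,2,0,0,0],[0,0,0,0,0,0,0]]'; python3 -m pendant '[[0,0,0,2,0,0,0],[0,0,0,2,0,0,0],[0,0,0,0,0,0,0]]'; python3 -m pendant '[[0,0,0,2,0,0,0],[0,0,0,0,0,0,0]]'
```

```text
clock: 9.95
tcp_pos: [596.9, 164.0, 47.4]
orientation: [3.13, -0.265, -0.001]
wrist_force: [-0.2, 0.5, -1.3]
width: 8.7
grip_force: 35.0
clock: 10.2
tcp_pos: [597.0, 164.0, 43.2]
orientation: [3.13, -0.265, -0.001]
wrist_force: [-0.7, 0.4, -2.2]
width: 8.9
grip_force: 35.0
clock: 10.37
tcp_pos: [597.0, 163.9, 41.3]
orientation: [3.13, -0.265, -0.001]
wrist_force: [0.3, 0.3, -1.8]
width: 8.8
grip_force: 35.0
```

```bash
python3 -m pendant '[[0,0,0,2,0,0,0],[0,0,0,2,0,0,0],[0,0,0,2,0,0,0],[0,0,0,0,0,0,0]]'; python3 -m pendant '[[0,0,0,2,0,0,0],[0,0,0,2,0,0,0],[0,0,0,0,0,0,0]]'; python3 -m pendant '[[0,0,0,2,0,0,0],[0,0,0,0,0,0,0],[0,0,0,0,0,0,0]]'
```

```text
clock: 10.7
tcp_pos: [596.9, 164.0, 35.1]
orientation: [3.13, -0.265, -0.001]
wrist_force: [0.4, -0.6, -2.2]
width: 9.0
grip_force: 35.0
clock: 10.95
tcp_pos: [597.0, 164.0, 31.2]
orientation: [3.13, -0.265, -0.001]
wrist_force: [-0.1, -1.3, -2.0]
width: 9.0
grip_force: 35.0
clock: 11.2
tcp_pos: [597.1, 164.0, 29.5]
orientation: [3.13, -0.265, -0.001]
wrist_force: [0.5, 0.2, -1.0]
width: 8.6
grip_force: 35.0
```

```bash
python3 -m pendant '[[0,0,0,1,0,0,0],[0,0,0,1,0,0,0],[0,0,0,0,0,0,0]]'; python3 -m pendant '[[0,0,0,1,0,0,0],[0,0,0,1,0,0,0],[0,0,0,0,0,0,0]]'
```

```text
clock: 11.45
tcp_pos: [597.4, 164.0, 28.7]
orientation: [-3.13, 0.265, -0.001]
wrist_force: [-2.0, 0.0, 4.1]
width: 8.9
grip_force: 35.0
clock: 11.7
tcp_pos: [597.5, 164.0, 28.6]
orientation: [-3.13, 0.265, -0.003]
wrist_force: [-6.3, -0.9, 16.5]
width: 8.7
grip_force: 35.0
```

The blade bottomed out at z 28.6, against 28.7 expected, and the force rose to 16 N. So it's home. Relaxing, opening and lifting.

```bash
python3 -m pendant '[[0,0,0,-3,0,0,0],[0,0,0,0,0,0,0],[0.4,0,0,0,0,0,0],[0.4,0,0,0,0,0,0],[0.4,0,0,0,0,0,0],[0.4,0,0,0,0,0,0],[0.4,0,0,0,0,0,0],[0.4,0,0,0,0,0,0],[0.4,0,0,0,0,0,0],[0.4,0,0,0,0,0,0]]'; python3 -m pendant '[[0.4,0,0,-5,0,0,0],[0.4,0,0,-10,0,0,0],[0.4,0,0,-20,0,0,0],[0.4,0,0,-25,0,0,0],[0.4,0,0,-25,0,0,0],[0.4,0,0,-15,0,0,0],[0.4,0,0,0,0,0,0],[0.4,0,0,0,0,0,0]]'
python3 - <<'E'
from h import *
from bench import *
s=read_state();f=grab_frame("wrist");t=grab_frame("top")
b=np.array([564,83.7]);a=np.radians(-9.7);B=np.array([[np.cos(a),-np.sin(a)],[np.sin(a),np.cos(a)]])
for n in (f,):
    im=n["image"].astype(int);q=proj(n,[[598,164.1,72]])[0];print(q)
    m=np.zeros((480,640),np.uint8);x,y=q.astype(int);sl=np.s_[y-35:y+35,x-15:x+16];m[sl]=255*(im[sl].min(2)>125)
    try:print(rect(n,m,72)[0])
    except Exception as e:print(im[y-3:y+3,x].tolist())
cv2.imwrite("pics/w6.png",cv2.convertScaleAbs(f["image"],alpha=1.8))
W=b+B@np.array([-60,-21]);print("target",W,to(s,[*W,100],-9.7))
E
```

```text
clock: 12.53
tcp_pos: [597.2, 164.0, 28.6]
orientation: [-3.13, 0.266, 0.0]
wrist_force: [0.1, 0.4, -0.2]
width: 37.1
grip_force: 0.0
clock: 13.2
tcp_pos: [598.0, 164.1, 130.2]
orientation: [-3.13, 0.265, -0.005]
wrist_force: [-0.3, 0.8, -0.7]
width: 37.3
grip_force: 0.0
[324.70165726 258.84852307]
[[128, 114, 111], [123, 111, 105], [128, 116, 109], [126, 114, 107], [123, 111, 105], [123, 111, 106]]
target [501.31951488  73.10958992] (array([-80. , 106. ,  29.8]), array([-0.0008, -0.0029,  0.0001]), array([-79.9, 106. ,  30.2]))
```

```bash
python3 -m pendant '[[0,-16,21,0,0,0,0],[0,-16,21,0,0,0,0],[0,-16,21,0,0,0,0],[0,-16,21,0,0,0,0],[0,-16,22,10,0,0,0],[0,0,0,20,0,0,0],[0,0,0,20,0,0,0],[0,0,0,20,0,0,0],[0,0,0,15,0,0,0],[0,0,0,5,0,0,0]]';python3 -m pendant '[[0,0,0,0,0,0,0],[0,0,0,0,0,0,0],[0,0,0,2,0,0,0],[0,0,0,2,0,0,0],[0,0,0,0,0,0,0]]';python3 -m pendant '[[0,0,0,2,0,0,0],[0,0,0,2,0,0,0],[0,0,0,0,0,0,0]]'
```

```text
clock: 14.13
tcp_pos: [497.4, 73.0, 35.2]
orientation: [3.13, -0.266, -0.011]
wrist_force: [-0.2, -0.1, 0.1]
width: 0.5
grip_force: 0.0
clock: 14.55
tcp_pos: [500.8, 73.0, 35.0]
orientation: [-3.13, 0.265, -0.001]
wrist_force: [-0.5, 0.5, -0.4]
width: 0.2
grip_force: 0.0
clock: 14.8
tcp_pos: [500.3, 73.0, 30.5]
orientation: [-3.13, 0.265, 0.0]
wrist_force: [-0.5, 0.7, -0.5]
width: 0.2
grip_force: 0.0
```

```bash
python3 -m pendant '[[0,0,0,2,0,0,0],[0,0,0,2,0,0,0],[0,0,0,0,0,0,0]]';python3 -m pendant '[[0,0,0,2,0,0,0],[0,0,0,0,0,0,0]]';python3 -m pendant '[[0,0,0,2,0,0,0],[0,0,0,0,0,0,0]]';python3 -m pendant '[[0,0,0,2,0,0,0],[0,0,0,0,0,0,0]]'
```

```text
clock: 15.05
tcp_pos: [500.2, 73.0, 26.2]
orientation: [-3.13, 0.265, 0.001]
wrist_force: [-0.7, -0.6, 0.2]
width: 0.4
grip_force: 0.0
clock: 15.22
tcp_pos: [500.3, 73.0, 24.3]
orientation: [3.13, -0.265, -0.001]
wrist_force: [-0.7, 0.1, -0.8]
width: 0.8
grip_force: 0.0
clock: 15.38
tcp_pos: [500.3, 73.0, 22.4]
orientation: [-3.13, 0.265, 0.001]
wrist_force: [-0.0, 0.4, -0.1]
width: 0.4
grip_force: 0.0
clock: 15.55
tcp_pos: [500.3, 73.0, 20.3]
orientation: [3.13, -0.266, -0.001]
wrist_force: [0.5, -0.2, 0.3]
width: -0.0
grip_force: 0.0
```

No contact yet at readout z 20, so the real tips are still just above the plate. That's fine for pushing on the block's lower face, so I'll push +x towards the fence.

```bash
python3 -m pendant '[[0,4,0,0,0,0,0],[0,5,0,0,0,0,0],[0,5,0,0,0,0,0],[0,3,0,0,0,0,0],[0,3,0,0,0,0,0],[0,3,0,0,0,0,0],[0,3,0,0,0,0,0],[0,3,0,0,0,0,0],[0,3,0,0,0,0,0],[0,3,0,0,0,0,0]]';python3 -m pendant '[[0,3,0,0,0,0,0],[0,3,0,0,0,0,0],[0,3,0,0,0,0,0],[0,2,0,0,0,0,0],[0,0,0,0,0,0,0]]'; python3 -m pendant '[[0,2,0,0,0,0,0],[0,2,0,0,0,0,0],[0,0,0,0,0,0,0]]'
```

```text
clock: 16.38
tcp_pos: [535.1, 67.1, 20.5]
orientation: [-3.13, 0.265, 0.001]
wrist_force: [-2.1, 0.9, -0.6]
width: 0.2
grip_force: 0.8
clock: 16.8
tcp_pos: [546.7, 65.1, 20.8]
orientation: [3.13, -0.266, 0.002]
wrist_force: [-1.1, -0.0, -0.1]
width: 0.6
grip_force: 0.1
clock: 17.05
tcp_pos: [550.3, 64.5, 20.8]
orientation: [3.13, -0.266, 0.001]
wrist_force: [-1.5, -0.0, -0.6]
width: 0.7
grip_force: 0.3
```

```bash
python3 -m pendant '[[0,2,0,0,0,0,0],[0,1,0,0,0,0,0],[0,0,0,0,0,0,0]]'; python3 -m pendant '[[0,1,0,0,0,0,0],[0,1,0,0,0,0,0],[0,0,0,0,0,0,0]]'
```

```text
clock: 17.3
tcp_pos: [550.3, 64.5, 20.2]
orientation: [-3.13, 0.265, 0.008]
wrist_force: [-7.1, 0.7, 3.9]
width: 0.7
grip_force: 3.6
clock: 17.55
tcp_pos: [550.2, 64.5, 19.9]
orientation: [-3.13, 0.265, 0.014]
wrist_force: [-12.0, 1.7, 6.7]
width: 0.5
grip_force: 5.8
```

```bash
python3 -m pendant '[[0,-10,0,0,0,0,0],[0,-15,0,0,0,0,0],[0,-2,10,0,0,0,0],[0,0,25,0,0,0,0],[0,0,25,0,0,0,0],[0,0,25,0,0,0,0],[0,10,0,0,0,0,0],[0,20,0,0,0,0,0],[0,20,0,0,0,0,0],[0,13,0,0,0,0,0]]';python3 -m pendant '[[0,0,0,0,0,0,0],[0,0,0,0,0,0,0],[0,0,0,0,0,0,0]]'
cat >> h.py <<'E'
def base(p,b=(564,83.7),yaw=-9.7):
    a=np.radians(yaw);B=np.array([[np.cos(a),-np.sin(a)],[np.sin(a),np.cos(a)]]);return (np.array(p)[...,:2]-b)@B
E
python3 - <<'E'
from h import *
from bench import *
s=read_state();print(base(s["tcp_pos"]),s["wrist_force"])
f=grab_frame("wrist");np.save("w7.npy",f,allow_pickle=True)
im=f["image"]
m=(im.min(2)>137).astype(np.uint8)*255;m=cv2.morphologyEx(m,cv2.MORPH_OPEN,np.ones((5,5)))
for c in sorted(cv2.findContours(m,0,1)[0],key=cv2.contourArea)[-4:]:
    q=cv2.approxPolyDP(c,5,True).reshape(-1,2);print(q.tolist(),base(cast(f,q,70)).round(1).tolist())
E
```

```text
clock: 18.38
tcp_pos: [579.0, -27.5, 21.3]
orientation: [3.13, -0.267, 0.006]
wrist_force: [-0.0, 0.1, -0.1]
width: 0.3
grip_force: 0.0
clock: 18.63
tcp_pos: [575.1, -25.9, 20.4]
orientation: [-3.13, 0.265, 0.002]
wrist_force: [-0.6, 1.0, -0.3]
width: 0.4
grip_force: 0.0
[  29.37740005 -106.16536111] [-0.58999925  0.96077908 -0.29069496]
[[45, 321], [53, 331], [81, 326], [91, 332], [154, 332], [143, 316]] [[35.6, -2.1], [31.6, -4.5], [33.8, -15.8], [31.4, -19.3], [31.7, -43.3], [38.1, -40.0]]
[[211, 282], [132, 277], [139, 284], [133, 286], [130, 277], [53, 289], [146, 296], [159, 288], [185, 288], [184, 295], [210, 294]] [[51.3, -66.1], [53.1, -37.8], [50.5, -40.0], [49.7, -37.7], [53.1, -37.0], [48.3, -7.6], [45.9, -42.0], [49.0, -47.1], [49.1, -56.6], [46.4, -56.0], [46.8, -65.4]]
[[638, 374], [497, 376], [492, 410], [509, 438], [620, 434]] [[12.9, -229.2], [13.3, -172.3], [-1.9, -172.2], [-15.3, -180.8], [-15.1, -227.9]]
[[1, 0], [0, 165], [355, 163], [355, 283], [364, 295], [461, 295], [495, 332], [639, 330], [639, 6], [630, 11], [635, 1], [606, 0], [608, 9], [604, 0]] [[143.8, -5.1], [92.8, 3.9], [92.6, -116.3], [51.1, -117.1], [46.5, -120.4], [46.5, -155.3], [31.8, -169.3], [31.8, -225.3], [142.0, -204.8], [140.4, -202.0], [143.4, -203.3], [143.2, -193.7], [140.7, -194.6], [143.2, -193.0]]
```

```bash
python3 -m pendant '[[0,1,-6,0,0,0,0],[0,1,-6,0,0,0,0],[0,1,-5,0,0,0,0],[0,0,-4,0,0,0,0],[0,0,-4,0,0,0,0],[0,0,-4,0,0,0,0],[0,0,-4,0,0,0,0],[0,0,-4,0,0,0,0],[0,0,-4,0,0,0,0],[0,0,-4,0,0,0,0]]';python3 -m pendant '[[0,0,-4,0,0,0,0],[0,0,-4,0,0,0,0],[0,0,-4,0,0,0,0],[0,0,-4,0,0,0,0],[0,0,-4,0,0,0,0],[0,0,-4,0,0,0,0],[0,0,-2,0,0,0,0],[0,0,0,0,0,0,0]]';python3 -m pendant '[[0,0,-2,0,0,0,0],[0,0,-2,0,0,0,0],[0,0,0,0,0,0,0]]'
```

```text
clock: 19.52
tcp_pos: [586.4, 18.0, 20.7]
orientation: [3.13, -0.266, -0.0]
wrist_force: [-1.2, -2.7, 1.4]
width: 0.2
grip_force: 1.2
clock: 20.18
tcp_pos: [590.9, 44.1, 20.6]
orientation: [-3.13, 0.265, -0.0]
wrist_force: [-0.5, 1.1, 0.8]
width: 0.5
grip_force: 0.0
clock: 20.43
tcp_pos: [591.5, 47.6, 20.5]
orientation: [-3.13, 0.266, 0.0]
wrist_force: [-0.2, -0.6, 0.1]
width: 0.6
grip_force: 0.2
```

```bash
python3 -m pendant '[[0,0,-2,0,0,0,0],[0,0,0,0,0,0,0]]';python3 -m pendant '[[0,0,-2,0,0,0,0],[0,0,0,0,0,0,0]]'; python3 -m pendant '[[0,0,-1.5,0,0,0,0],[0,0,0,0,0,0,0]]'
```

```text
clock: 20.6
tcp_pos: [591.8, 49.5, 20.6]
orientation: [-3.13, 0.266, 0.0]
wrist_force: [-0.2, -1.1, 0.1]
width: 0.4
grip_force: 0.4
clock: 20.77
tcp_pos: [592.1, 51.5, 20.6]
orientation: [-3.13, 0.266, 0.0]
wrist_force: [-0.1, -0.7, 0.3]
width: 0.4
grip_force: 0.4
clock: 20.93
tcp_pos: [592.3, 52.9, 20.6]
orientation: [-3.13, 0.265, 0.0]
wrist_force: [-0.6, -1.2, -0.4]
width: 0.6
grip_force: 0.5
```

```bash
python3 -m pendant '[[0,0,-1.5,0,0,0,0],[0,0,0,0,0,0,0]]';python3 -m pendant '[[0,0,-1.5,0,0,0,0],[0,0,0,0,0,0,0]]'; python3 -m pendant '[[0,0,-1.5,0,0,0,0],[0,0,0,0,0,0,0]]'
```

```text
clock: 21.1
tcp_pos: [592.6, 54.2, 20.6]
orientation: [3.13, -0.265, -0.0]
wrist_force: [-0.8, -2.2, -0.3]
width: 0.1
grip_force: 0.9
clock: 21.27
tcp_pos: [592.6, 54.4, 20.7]
orientation: [3.128, -0.265, -0.001]
wrist_force: [-1.7, -7.8, 0.6]
width: 0.6
grip_force: 3.6
clock: 21.43
tcp_pos: [592.7, 54.5, 20.9]
orientation: [3.126, -0.264, -0.001]
wrist_force: [-2.9, -12.8, 2.8]
width: -0.1
grip_force: 6.1
```

The block is up against the blade: the force rose sharply at TCP base y -24. Backing off, lifting over to the bevel side and pausing to check with a picture.

```bash
python3 -m pendant '[[0,0,8,0,0,0,0],[0,0,12,0,0,0,0],[0,0,5,-10,0,0,0],[0,0,0,-25,0,0,0],[0,0,0,-30,0,0,0],[0,0,0,-15,0,0,0],[0,-20,-10,0,0,0,0],[0,-25,-25,0,0,0,0],[0,-25,-25,0,0,0,0],[0,-15,-18,0,0,0,0]]';python3 -m pendant '[[0,0,0,0,0,0,0],[0,0,0,0,0,0,0],[0,0,0,0,0,0,0]]'
python3 - <<'E'
from h import *
from bench import *
s=read_state();print(base(s["tcp_pos"]),s["tcp_pos"])
f=grab_frame("wrist");np.save("w8.npy",f,allow_pickle=True)
cv2.imwrite("pics/w8.png",cv2.convertScaleAbs(f["image"],alpha=1.6))
E
```

```text
clock: 22.27
tcp_pos: [516.2, 125.2, 101.5]
orientation: [-3.129, 0.266, 0.001]
wrist_force: [-1.3, 0.9, 0.7]
width: 0.7
grip_force: 0.0
clock: 22.52
tcp_pos: [519.1, 123.4, 101.4]
orientation: [-3.13, 0.265, -0.003]
wrist_force: [0.5, -0.5, 0.0]
width: 0.5
grip_force: 0.0
[-50.90407926  31.53792979] [519.1374787  123.36384354 101.42542357]
```

View pics/w8.png

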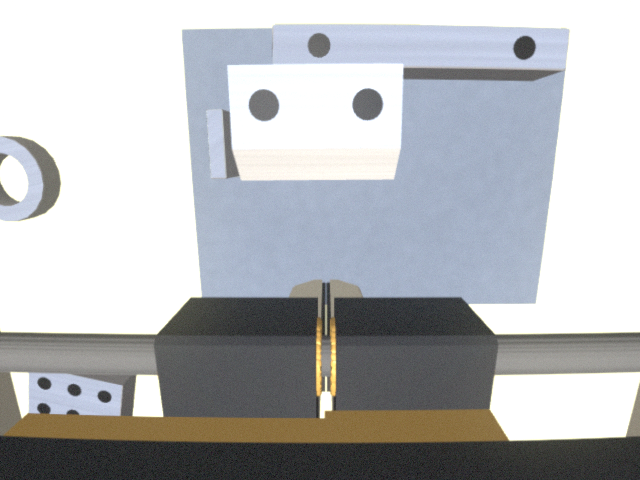

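The blade stands upright at (217,145) and the block is square in the corner, with its bevel at rows 149–178 and columns 233–398. The jaws are at column 326, so they're roughly centred on it. Lowering and making contact with the bevel.

```bash
python3 -m pendant '[[0,0,0,10,0,0,0],[0,5,-2,20,0,0,0],[0,10,0,15,0,0,0],[0,10,0,4,0,0,0],[0,8,0,0,0,0,0],[0,3,0,0,0,0,0],[0,0,0,0,0,0,0],[0,0,0,0,0,0,0]]';python3 -m pendant '[[0,3,0,0,0,0,0],[0,3,0,0,0,0,0],[0,0,0,0,0,0,0]]';python3 -m pendant '[[0,2,0,0,0,0,0],[0,2,0,0,0,0,0],[0,0,0,0,0,0,0]]'
```

```text
clock: 23.23
tcp_pos: [554.8, 119.4, 52.3]
orientation: [-3.13, 0.266, -0.002]
wrist_force: [0.1, -0.1, 0.5]
width: 0.5
grip_force: 0.0
clock: 23.48
tcp_pos: [560.8, 118.6, 52.3]
orientation: [-3.13, 0.265, -0.002]
wrist_force: [-0.1, -0.0, 0.3]
width: 0.6
grip_force: 0.0
clock: 23.73
tcp_pos: [564.4, 117.9, 51.8]
orientation: [-3.13, 0.265, -0.001]
wrist_force: [0.1, 0.4, 0.5]
width: 0.5
grip_force: 0.0
```

```bash
python3 -m pendant '[[0,2,0,0,0,0,0],[0,0,0,0,0,0,0]]';python3 -m pendant '[[0,2,0,0,0,0,0],[0,0,0,0,0,0,0]]';python3 -m pendant '[[0,0,0,2,0,0,0],[0,0,0,0,0,0,0]]'; python3 -m pendant '[[0,0,0,2,0,0,0],[0,0,0,0,0,0,0]]'
```

```text
clock: 23.9
tcp_pos: [566.3, 117.6, 51.7]
orientation: [3.13, -0.265, 0.0]
wrist_force: [0.3, -0.0, -0.8]
width: 0.5
grip_force: 0.0
clock: 24.07
tcp_pos: [568.2, 117.2, 51.6]
orientation: [-3.13, 0.266, -0.0]
wrist_force: [-0.7, -0.2, -0.2]
width: 0.4
grip_force: 0.0
clock: 24.23
tcp_pos: [567.7, 117.3, 49.3]
orientation: [3.13, -0.265, -0.001]
wrist_force: [0.0, -0.5, 1.0]
width: 0.9
grip_force: 0.0
clock: 24.4
tcp_pos: [567.6, 117.3, 47.4]
orientation: [-3.13, 0.265, 0.001]
wrist_force: [-0.6, 0.4, 0.1]
width: 0.4
grip_force: 0.4
```

```bash
python3 -m pendant '[[0,1.5,0,1.5,0,0,0],[0,0,0,0,0,0,0],[0,0,0,0,0,0,0]]';python3 -m pendant '[[0,1.5,0,1.5,0,0,0],[0,0,0,0,0,0,0],[0,0,0,0,0,0,0]]'
```

```text
clock: 24.65
tcp_pos: [568.1, 117.2, 46.9]
orientation: [-3.13, 0.265, 0.003]
wrist_force: [-6.2, 0.2, 9.5]
width: 0.5
grip_force: 5.2
clock: 24.9
tcp_pos: [568.5, 117.3, 46.5]
orientation: [-3.13, 0.265, 0.006]
wrist_force: [-12.1, 0.5, 18.8]
width: 0.8
grip_force: 11.0
```

```bash
python3 -m pendant '[[0,1.5,0,0.5,0,0,0],[0,0,0,0,0,0,0],[0,0,0,0,0,0,0],[0,0,0,0,0,0,0],[0,0,0,0,0,0,0],[0,0,0,0,0,0,0]]'
python3 - <<'E'
from h import *
from bench import *
f=grab_frame("wrist");im=cv2.GaussianBlur(f["image"],(3,3),0).astype(int)
b=np.array([564,83.7]);a=np.radians(-9.7);B=np.array([[np.cos(a),-np.sin(a)],[np.sin(a),np.cos(a)]])
w=lambda x,y,z:[*(b+B@np.array([x,y])),z]
print("expected block top far corners/blade top",proj(f,[w(60,80.5,70),w(60,-9.5,70),w(42,80.5,70),w(38,85,72),w(2,85,72)]).round().tolist())
m=((im.min(2)>137)*255).astype(np.uint8);m[:30]=0;m=cv2.morphologyEx(m,cv2.MORPH_OPEN,np.ones((5,5)))
for c in sorted(cv2.findContours(m,0,1)[0],key=cv2.contourArea)[-4:]:
    q=cv2.approxPolyDP(c,5,True).reshape(-1,2);print(q.tolist()[:9],base(cast(f,q,70)).round(1).tolist()[:9])
print(read_state()["wrist_force"])
E
```

```text
clock: 25.4
tcp_pos: [568.7, 117.3, 46.4]
orientation: [-3.13, 0.264, 0.009]
wrist_force: [-15.4, 1.0, 25.7]
width: 0.7
grip_force: 14.6
expected block top far corners/blade top [[207.0, 167.0], [434.0, 167.0], [210.0, 212.0], [198.0, 223.0], [205.0, 305.0]]
[[12, 373], [21, 413], [161, 415], [156, 376]] [[-34.1, 181.0], [-56.3, 181.5], [-55.2, 111.5], [-34.0, 111.3]]
[[639, 129], [632, 165], [617, 172], [590, 331], [639, 330]] [[76.0, -91.4], [61.8, -91.0], [58.9, -85.0], [-11.7, -85.8], [-11.6, -109.4]]
[[206, 168], [213, 265], [226, 291], [288, 292], [307, 279], [343, 279], [362, 291], [413, 291], [425, 262]] [[59.6, 80.8], [19.4, 80.8], [7.8, 76.0], [7.4, 49.4], [13.3, 41.2], [13.3, 26.0], [7.9, 17.8], [7.9, -4.1], [20.9, -8.4]]
[[0, 329], [156, 332], [172, 315], [153, 102], [626, 104], [628, 115], [639, 116], [639, 30], [0, 30]] [[-11.5, 181.7], [-11.8, 108.7], [-3.5, 100.6], [84.7, 99.7], [85.3, -84.3], [81.2, -85.8], [80.9, -90.5], [112.4, -85.3], [112.2, 157.1]]
[-15.29332006   1.12754548  24.61878276]
```

The block's far +y corner measures (59.6, 80.8) in the base frame, against the nominal (60, 80.5). The push is steady at about 15 N into the fence and 25 N down, so I'm handing in.

```bash
python3 -c "
from bench import *
print(hand_in())"
```

```text
the job is handed in; nothing more can be done
None
```

I handed the job in at about 25 s with the shorter blade seated in the slot and released, the block in the corner against fence and blade, and the fingers still pressing its bevel at about 15 N into the fence and 25 N down; no verdict came back, and the first grasp missed because the fingertips sat about 30 mm higher than the spec implies.

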